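Present the amber filter plate label up over the light pad

ROBOT

A 6-joint arm with a two-finger parallel gripper is mounted at the origin on the work surface. World frame = base frame: x ahead of the robot, y to its left, z up, the work surface at z = 0. Lengths are in m, angles in rad, forces in N, time in s.
With the tool pointing down it reaches from about 0.275 to 0.85 m from the base axis. Payload 19 kg.
Tool frame: the origin (TCP) lies at the very end of the fingers, on their centre line; the grasp point (between the pads) lies 19 mm behind it; z points along the fingers, x is the direction in which the jaws open and shut, and the axes are right-handed (so a half turn about z gives the same grasp; the last joint's range is limited). The gripper opens to 85 mm and grips with 20 to 120 N. Pads are 22 mm wide; open, the fingers measure 114 mm over their backs; the gripper's body (76 mm by 85 mm) begins 54 mm behind the grasp point. The pads swing forward as they close: fully open they stand 13 mm farther back than shut.
Start: joints at [-1.253, 0.15, 1.437, -0, 1.554, -0.134], TCP at [0.251, -0.517, 0.231] pointing down, gripper open.
Joint ranges: [-2.8, 2.8], [-0.68, 2.1], [0.12, 2.68], [-1.39, 4.53], [0.16, 2.79], [-2.81, 2.81]. Speed limits (rad/s): [1.89, 1.89, 2.22, 3.01, 3.01, 3.01].

INTERFACE

Orientations are given as a unit quaternion [w, x, y, z].
In Python, from rig import observe, viewer, job, finder gives the robot as it stands.
- The arm moves only by the tool apply_moves, never from a script. Its argument "targets" is a list that holds one entry, the list of rows, each a list of 6 numbers: the shift along the tool's x, y, z in m, then the turn, a rotation vector about the tool's x, y, z in degrees. In form: [[[dx, dy, dz, rx, ry, rz], ...]]. A call has 1 to 20 rows; each row is the pose to reach, as a shift and turn from the pose commanded when the call began, along the tool's axes at that moment; what a row does not reach only later rows make up. A row lasts 1/8 s, in which the tool goes at most 62.5 mm and 10.7 degrees, less where a joint would pass 70% of its speed; a pose out of reach is approached as far as the arm can. A call with a gripper value outside its range is refused whole. "grip" is the closure in counts, from 0 (fully open) to 255 (shut), set as the call begins (left out, the last holds). The fingers move at their own pace and stop on an object; "force" is the grip in N (left out, the last holds). Time passes only in rows, so rows that repeat a pose let the fingers close. It gives the time, the measured TCP pose, the force and the opening at its end, in the units of the state.
- observe(): the state, without advancing time (a new reading comes with each control period).
- viewer.read_camera(name): name is "scene" or "top" or "wrist"; returns a dict with "color" (480x640x3 uint8, red, green, blue), "range_z" (480x640 float32, m along the optical axis (not along the pixel's ray), 0 where there is no reading), "fx", "fy", "cx", "cy" (pixels), "k1" (the pictures are not rectified: a ray, as slopes to the right and down, at radius r is drawn at 1 + k1 r^2 times it, then the intrinsics apply), "pose" (4x4, takes a point from camera to world coordinates). Camera axes: x right, y down, z forward; pixel columns grow to the right and rows downward; lengths in m; the calibration is good to about 2 mm. A picture is of the moment at which its call begins.
- job.close_job(): hands the job in, once; it reports no verdict.
Trained networks look in the newest picture that a camera, given by its name, has taken for a name from the list of things; names that differ only in an ending like _2 or _b are one class to them, and where a whole thing is asked for, a point or a joint stands for the part that bears it (a point fixed in the world has none). Each returns a list of dicts, best first, with "score" (0 to 1); they miss things now and then, are a little off and sometimes report something else, mostly with a low value. They report only what shows in the picture. A call takes as long as a camera call. They do not tell look-alikes from the thing itself.
- finder.spot_in(thing, camera): "rect" ([left, top, right, bottom] in pixels, round what is visible of it).
- finder.regions_of(thing, camera): "mask" (480x640 bool, what is visible of it) and "rect" ([left, top, right, bottom] in pixels, round what is visible of it).
The state is a dict: "time": time; "joint_pos": joint angles; "dq": joint speeds; "effort": joint torques, N m; "eef_pos": TCP position; "tool_rot": TCP orientation; "wrist_force": force on the tool from outside, world axes, zero at the start; "moment": the same for the moment, N m; "width": opening from 0.0 (shut) to 1.0 (fully open).
Only numpy, scipy, OpenCV 4.12 (cv2) and the standard library are available. Lean on these libraries where they do the work, as an engineer would, in place of code of your own. Each camera call takes 0.05 s, during which the arm holds its last target.

TASK

Find the frosted end of the amber filter plate by its small corner notch, draw the plate out of its stand holding only its clear coloured part, and present it over the ring on the light pad: label facing up (flat, or sloping by no more than about 45 degrees), with the label straight above the ring and about 10 cm over the pad. Never let the fingers touch the frosted label end, and leave the green plate, bottle, tube rack and blue box where they are. Finish while still holding the plate there, in the air and steady; do not put it down or let go.

Things in the scene. Friction and masses are not known exactly. Their poses are not given: they have to be found in the camera images.
- amber: amber glass filter plate, 53 g, 80 long x 6 thick x 44 tall (mm), upright on a long edge in a slot. Origin: middle of its lower edge. +x runs along it to the frosted end, +y points out of the label face, +z up. Clear coloured glass: x -40..+22. White frosted end: x +22..+40. Seen with the label towards you and the notch on top, the frosted end is on your left.
- amber_end: the amber plate's white frosted end, rigidly part of the plate, carrying the label; its origin and axes are those of amber
- amber_label (a point): centre of the label (a yellow field, 14 x 30 mm, with black bars, on one face of the frosted end only): at x 31, y 3, z 22 mm in the frame of amber
- amber_notch (a point): middle of the notch, 8 x 8 mm, cut right through the upper outer corner of the frosted end of the amber plate (x 32..40, z 36..44): at x 36, y 0, z 40 mm in the frame of amber
- green: bystander: green glass filter plate, 53 g, of the same form and also notched, 80 long x 6 thick x 44 tall (mm), upright on a long edge in a slot. Origin: middle of its lower edge. +x runs along it to the frosted end, +y points out of the label face, +z up. Clear coloured glass: x -40..+22. White frosted end: x +22..+40. 
- stand_a: fixed black stand, 112 (x) x 56 (y) x 24 tall (mm), origin at the centre of its underside, with a slot along its x axis, 8 wide, 85 long, floor 12 above the bench; the amber plate stands in it, held loosely, so its top edge is 56 above the bench and 32 of it shows above the stand. Any yaw.
- stand_b: fixed black stand, 112 (x) x 56 (y) x 24 tall (mm), origin at the centre of its underside, with a slot along its x axis, 8 wide, 85 long, floor 12 above the bench; the green plate stands in it, held loosely, so its top edge is 56 above the bench and 32 of it shows above the stand. Any yaw.
- pad: fixed flat light pad, 130 x 130 mm, 12.5 high, aluminium rim and white top; origin at the centre of its underside, z up
- pad_mark (a point): centre of the blue ring (outer diameter 44 mm) on the light pad's top, 12.5 mm above the bench; z up
- bottle: bystander: loose brown bottle, 60 in diameter, 120 tall (mm), origin at the centre of its underside
- tube_rack: bystander: loose white rack of stoppered tubes, 64 (x) x 185 (y) x 150 tall (mm), 0.9 kg, origin at the centre of its underside
- cuvette_box: bystander: loose blue box with a white lid, 62 (x) x 102 (y) x 40 tall (mm), origin at the centre of its underside
Not all that is in view belongs to the job. What is shaped like the amber but pink is not meant. Leave any yellow look-alike of the stand_a alone.

How it is judged:
On the way:
1. the amber plate is lifted out of its stand by the fingers (height (world z) of amber above 0.04 m and contact force between the fingers and amber above 1 N), for 0.2 s.
At the end, for the whole second after the job is handed in: Amber plate held still by its clear part, label end untouched, touching no pad or stand; label face within 55 deg of up, label centre within 35 mm of the ring sideways and 50-160 mm above the pad; green plate within 15 mm and other bystanders within 30 mm of their starts, upright (horizontal distance between amber_label and pad_mark below 0.035 m and z of amber_label in the frame of pad_mark between 0.05 and 0.16 m and angle between amber's own y axis and vertical below 0.96 rad and contact force between the fingers and amber above 1 N and contact force between the fingers and amber_end below 0.5 N and contact force between amber and pad below 0.05 N and contact force between amber and stand_a below 0.05 N and contact force between amber and stand_b below 0.05 N and linear speed of amber below 0.03 m/s and distance of green from where it was at the start of the episode below 0.015 m and angle between each of green, bottle's own z axis and vertical below 0.25 rad and distance of each of bottle, tube_rack, cuvette_box from where it was at the start of the episode below 0.03 m); the arm keeps its last pose, push and grip.
It fails at once if the fingers press on the frosted label end (over 0.5 N) (contact force between the fingers and amber_end above 0.5 N).
It fails at once if a bystander is disturbed (green plate over 15 mm, others over 30 mm) (distance of green from where it was at the start of the episode above 0.015 m or distance of any of bottle, tube_rack, cuvette_box from where it was at the start of the episode above 0.03 m).
It also fails if it takes over 40 s, if anything falls off the work surface, if the arm or the gripper's body presses on something with over 40 N, if the wrist force passes 120 N, or if a joint passes its speed limit or range.

## Working session

There is one attempt and no reset: what is moved stays moved. The work goes in short steps, Python scripts to look and compute and a tool call to move; the robot and the scene stay as the last step left them, time stands still between calls to the robot, and variables do not carry over. Pictures are saved under pics/ and viewed, and the job is handed in when it is done.

Besides the shell and the picture viewer there is one more tool, called by a JSON object that holds its "fn" and its "kwargs". apply_moves: Moves the arm, as the interface text tells. Its arguments: {"type":"object","properties":{"targets":{"type":"array"},"grip":{"type":"number"},"force":{"type":"number"}},"required":["targets"]}

```bash
mkdir -p pics; ls
cat > h.py <<'E'
from rig import observe, viewer, job, finder
import numpy as np, cv2
def cam(n):
    return viewer.read_camera(n)
def save(c,name):
    cv2.imwrite('pics/'+name, c['color'][:,:,::-1])
def world(c,uv,z=None):
    """pixels -> world; z: intersect with plane z, else depth"""
    uv=np.atleast_2d(uv).astype(float)
    K=np.array([[c['fx'],0,c['cx']],[0,c['fy'],c['cy']],[0,0,1]])
    n=cv2.undistortPoints(uv[:,None],K,np.array([c['k1'],0,0,0,0.]))[:,0]
    d=np.c_[n,np.ones(len(n))]
    R=c['pose'][:3,:3];t=c['pose'][:3,3]
    if z is None:
        dz=c['range_z'][uv[:,1].round().astype(int),uv[:,0].round().astype(int)]
        return (d*dz[:,None])@R.T+t
    dw=d@R.T
    return t+dw*((z-t[2])/dw[:,2])[:,None]
def proj(c,P):
    P=np.atleast_2d(P);R=c['pose'][:3,:3];t=c['pose'][:3,3]
    q=(P-t)@R
    n=q[:,:2]/q[:,2:]
    n=n*(1+c['k1']*(n**2).sum(1))[:,None]
    return n*[c['fx'],c['fy']]+[c['cx'],c['cy']]
E
python3 - <<'E'
from h import *
s=observe();print({k:np.round(v,3) for k,v in s.items()})
for n in ['scene','top','wrist']:
    c=cam(n);save(c,n+'0.png');print(n,c['fx'],c['k1'],c['pose'].round(3).tolist())
    for th in ['amber','amber_end','amber_label','amber_notch','green','stand_a','pad','pad_mark','bottle','tube_rack','cuvette_box']:
        try: print(th,[(round(float(r['score']),2),np.round(r['rect']).tolist()) for r in finder.spot_in(th,n)][:5])
        except Exception as e: print(th,e)
E
```

```text
pics
{'time': np.float64(0.0), 'joint_pos': array([-1.253,  0.151,  1.438, -0.   ,  1.554, -0.134]), 'dq': array([-0.002, -0.002,  0.001,  0.   ,  0.   , -0.   ]), 'effort': array([-1.0000e-03, -7.1305e+01, -5.7087e+01, -0.0000e+00,  9.0000e-03,
       -0.0000e+00]), 'eef_pos': array([ 0.251, -0.517,  0.231]), 'tool_rot': array([-0.   ,  0.848, -0.531, -0.   ]), 'wrist_force': array([0.006, 0.253, 0.149]), 'moment': array([0.016, 0.009, 0.024]), 'width': np.float64(0.999)}
scene 537.1432035227522 -0.07540841599538228 [[0.797, 0.411, -0.442, 0.981], [0.603, -0.531, 0.595, -0.57], [0.009, -0.741, -0.671, 0.761], [0.0, 0.0, 0.0, 1.0]]
amber [(0.97, [353.0, 168.0, 390.0, 186.0]), (0.9, [414.0, 190.0, 444.0, 222.0])]
amber_end [(0.62, [380.0, 169.0, 389.0, 180.0]), (0.45, [435.0, 204.0, 444.0, 225.0])]
amber_label [(0.72, [359.0, 170.0, 392.0, 185.0]), (0.6, [416.0, 191.0, 444.0, 227.0])]
amber_notch [(0.9, [410.0, 190.0, 443.0, 227.0]), (0.83, [357.0, 169.0, 390.0, 189.0])]
green [(0.67, [169.0, 334.0, 184.0, 385.0])]
stand_a [(0.98, [347.0, 174.0, 398.0, 208.0]), (0.86, [307.0, 141.0, 3
[... 907 characters left out ...]
5.0, 207.0, 344.0]), (0.62, [426.0, 250.0, 475.0, 295.0])]
pad [(0.83, [298.0, 185.0, 353.0, 240.0]), (0.73, [186.0, 238.0, 234.0, 284.0])]
pad_mark [(0.97, [291.0, 183.0, 353.0, 240.0]), (0.31, [389.0, 160.0, 471.0, 215.0])]
bottle [(0.87, [245.0, 157.0, 277.0, 183.0]), (0.5, [436.0, 269.0, 464.0, 287.0]), (0.27, [297.0, 184.0, 354.0, 241.0])]
tube_rack [(0.7, [387.0, 162.0, 472.0, 215.0])]
cuvette_box []
wrist 392.72098197330143 -0.04710981157252322 [[0.436, -0.857, -0.275, 0.322], [-0.9, -0.415, -0.133, -0.483], [0.0, 0.305, -0.952, 0.373], [0.0, 0.0, 0.0, 1.0]]
amber []
amber_end []
amber_label []
amber_notch []
green []
stand_a []
pad []
pad_mark []
bottle []
tube_rack []
cuvette_box []
```

View pics/scene0.png

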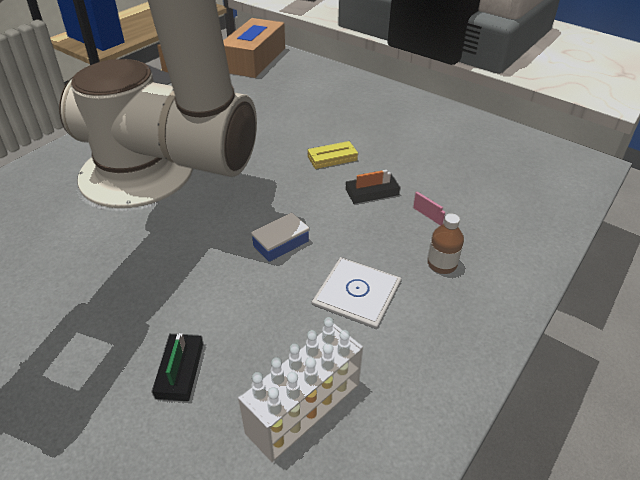

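View pics/top0.png

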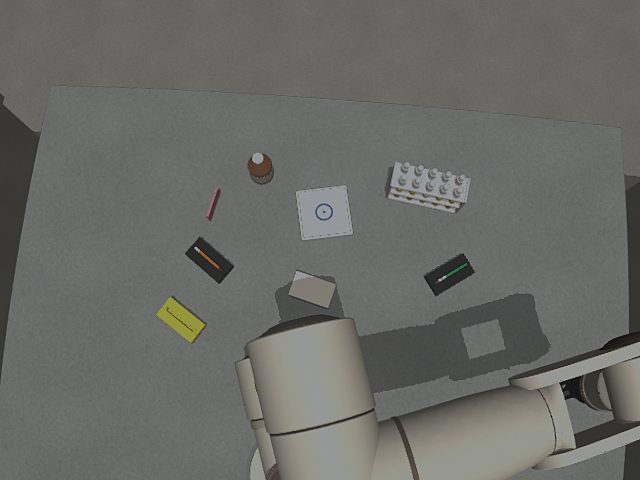

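Run:
```python
import cv2
a=cv2.imread('pics/scene0.png')[150:240,300:460]
cv2.imwrite('pics/s0c.png',cv2.resize(a,None,fx=5,fy=5,interpolation=cv2.INTER_CUBIC))
a=cv2.imread('pics/top0.png')[170:300,150:290]
cv2.imwrite('pics/t0c.png',cv2.resize(a,None,fx=4.5,fy=4.5,interpolation=cv2.INTER_CUBIC))
```

```text
(no output)
```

View pics/s0c.png

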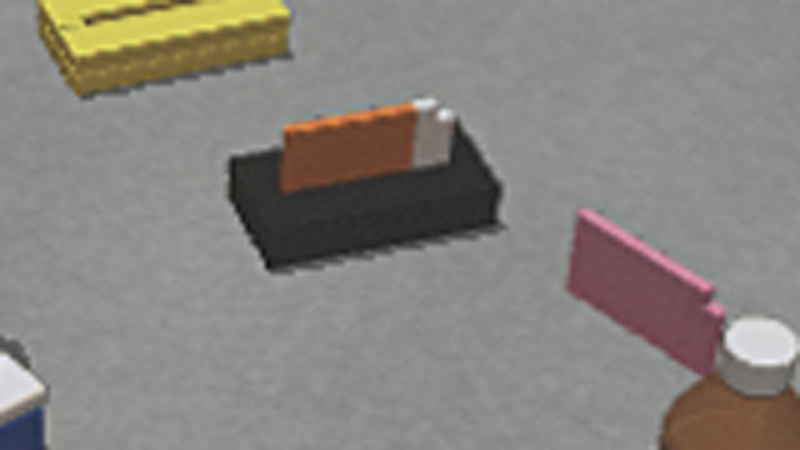

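View pics/t0c.png

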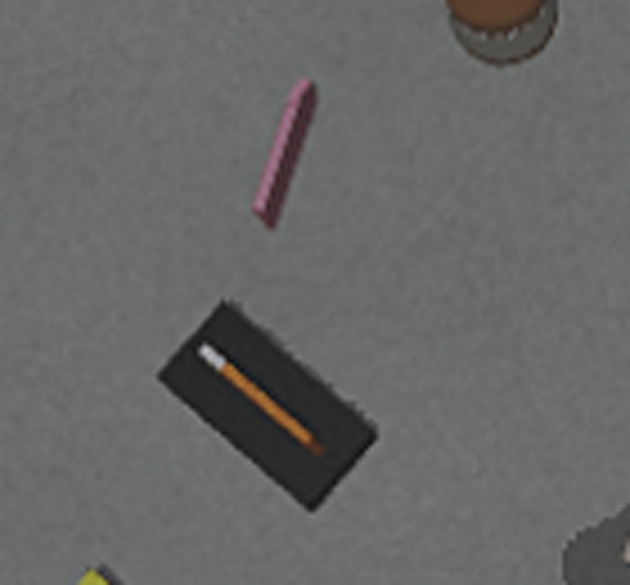

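Candidates:
- Orange/amber plate in the black stand: scene (372,179), top (207,257).
- Pink plate standing free: scene (430,207), top (213,203). This is the look-alike.
- Empty yellow stand: scene (333,155). This is also a decoy.

The amber one in the black stand fits. Its white notched end is at scene (388,174), top (197,249). In the scene view that end is on the right, so the label is on the far face.

Next I'll measure it.

Run:
```python
from h import *
t=cam('top'); s=cam('scene')
# top: ends of the top edge (frosted, clear)
for nm,c,uv in [('top',t,[[150+200/4.5,170+348/4.5],[150+320/4.5,170+450/4.5]]),('scene',s,[[300+450/5,150+115/5],[300+288/5,150+128/5]])]:
    w=world(c,uv,.056);print(nm,w.round(4),'yaw',np.degrees(np.arctan2(*(w[0]-w[1])[[1,0]])), 'len',np.linalg.norm(w[0]-w[1]))
for c,uv in [(t,[324,212]),(s,[358,288])]: print('ring',world(c,uv,.0125).round(4))
print('stand corners',world(t,np.array([[222,300],[378,432],[312,512],[158,375]])/4.5+[150,170],.024).round(3))
print('pink',world(t,[[213,203]],.04),'bottle',world(t,[[260,160]],.12),'box',world(t,[[313,288]],.04),'rack',world(t,[[430,185]],.15))
```

```text
top [[0.514  0.3092 0.056 ]
 [0.4643 0.2387 0.056 ]] yaw 54.861625486634026 len 0.08622943954252839
scene [[0.5239 0.3022 0.056 ]
 [0.4723 0.2496 0.056 ]] yaw 45.599809162822396 len 0.07366344869347816
ring [[0.6363 0.0058 0.0125]]
ring [[0.6392 0.0094 0.0125]]
stand corners [[0.548 0.307 0.024]
 [0.482 0.214 0.024]
 [0.435 0.245 0.024]
 [0.503 0.338 0.024]]
pink [[0.63132529 0.28002356 0.04      ]] bottle [[0.72300026 0.16509218 0.12      ]] box [[0.44076487 0.01796009 0.04      ]] rack [[ 0.68285908 -0.23328487  0.15      ]]
```

```bash
cat >> h.py <<'E'
from scipy.spatial.transform import Rotation as Ro
def tool():
    s=observe();q=s['tool_rot'];return np.array(s['eef_pos']),Ro.from_quat([q[1],q[2],q[3],q[0]])
def down(phi):  # tool pointing down with x at yaw phi deg
    p=np.radians(phi);x=np.array([np.cos(p),np.sin(p),0]);z=np.array([0,0,-1.]);return Ro.from_matrix(np.c_[x,np.cross(z,x),z])
def row(p,R,p0,R0):
    return np.r_[R0.inv().apply(np.array(p)-p0),np.degrees((R0.inv()*R).as_rotvec())]
E
python3 - <<'E'
from h import *
p0,R0=tool()
for i in range(2,21,2):
    f=i/20;a=np.radians(-64.1+f*(29.3+64.1));r=.575+f*(.564-.575)
    print(i,row([r*np.cos(a),r*np.sin(a),.231-.03*f],down(-64.1+207*f),p0,R0).round(3).tolist())
E
```

```text
2 [-0.009, -0.093, 0.003, -0.002, 0.009, -20.714]
4 [-0.032, -0.184, 0.006, -0.004, 0.008, -41.414]
6 [-0.07, -0.269, 0.009, -0.005, 0.007, -62.114]
8 [-0.122, -0.346, 0.012, -0.007, 0.007, -82.814]
10 [-0.184, -0.415, 0.015, -0.009, 0.006, -103.514]
12 [-0.258, -0.472, 0.018, -0.01, 0.004, -124.214]
14 [-0.339, -0.516, 0.021, -0.011, 0.002, -144.914]
16 [-0.426, -0.546, 0.024, -0.013, 0.0, -165.614]
18 [-0.517, -0.562, 0.027, 0.013, 0.002, 173.686]
20 [-0.609, -0.563, 0.03, 0.011, 0.004, 152.986]
```

{"fn": "apply_moves", "kwargs": {"targets": [[[-0.009,-0.093,0.003,0,0,-10.3],[-0.009,-0.093,0.003,0,0,-20.7],[-0.032,-0.184,0.006,0,0,-31],[-0.032,-0.184,0.006,0,0,-41.4],[-0.07,-0.269,0.009,0,0,-51.7],[-0.07,-0.269,0.009,0,0,-62.1],[-0.122,-0.346,0.012,0,0,-72.4],[-0.122,-0.346,0.012,0,0,-82.8],[-0.184,-0.415,0.015,0,0,-93.1],[-0.184,-0.415,0.015,0,0,-103.5],[-0.258,-0.472,0.018,0,0,-113.8],[-0.258,-0.472,0.018,0,0,-124.2],[-0.339,-0.516,0.021,0,0,-134.5],[-0.339,-0.516,0.021,0,0,-144.9],[-0.426,-0.546,0.024,0,0,-155.2],[-0.426,-0.546,0.024,0,0,-165.6],[-0.517,-0.562,0.027,0,0,-175],[-0.517,-0.562,0.027,0,0,173.7],[-0.609,-0.563,0.03,0,0,163.5],[-0.609,-0.563,0.03,0,0,153]]], "grip": 0, "force": 50}}

```text
time: 4.4
eef_pos: [0.4903, 0.2786, 0.2013]
tool_rot: [-0.0, 0.315, 0.949, 0.0]
wrist_force: [0.2, -1.1, 0.1]
width: 1.004
```

Run:
```python
from h import *
c=cam('wrist');save(c,'w1.png');s=observe();print(s['time'],s['eef_pos'],s['tool_rot'],s['joint_pos'])
np.save('w1.npy',c,allow_pickle=True)
for th in ['amber','amber_end','amber_notch','stand_a']:
    print(th,[(round(float(r['score']),2),np.round(r['rect']).tolist()) for r in finder.spot_in(th,'wrist')])
```

```text
4.45 [0.48930228 0.28050496 0.20125649] [-5.14971148e-04  3.09351641e-01  9.50947433e-01  5.25982385e-04] [ 3.83096217e-01  1.39419281e-01  1.51059918e+00  1.47243166e-03
  1.49168784e+00 -2.12959040e+00]
amber [(0.91, [316.0, 170.0, 325.0, 275.0]), (0.73, [158.0, 282.0, 244.0, 336.0])]
amber_end [(0.76, [153.0, 312.0, 180.0, 336.0]), (0.73, [0.0, 242.0, 86.0, 335.0])]
amber_notch [(0.67, [313.0, 170.0, 324.0, 272.0]), (0.59, [156.0, 284.0, 242.0, 334.0])]
stand_a [(0.66, [467.0, 89.0, 549.0, 229.0]), (0.64, [283.0, 149.0, 354.0, 283.0])]
```

View pics/w1.png

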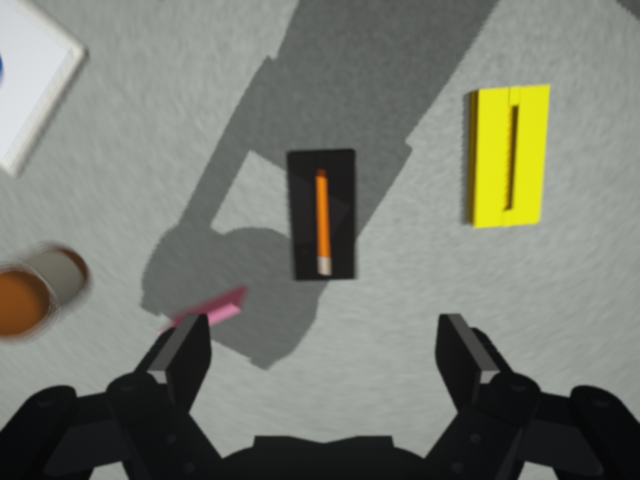

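The wrist view shows the amber plate in its stand at (322,222). Its white end is at (324,267), towards the fingers. The pink plate is at (210,310) and the yellow decoy at (510,157), both clear of it.

Run:
```python
from h import *
c=cam('wrist')
a=cv2.resize(c['color'][150:290,260:380,::-1],None,fx=5,fy=4.2,interpolation=cv2.INTER_CUBIC);cv2.imwrite('pics/w1c.png',a)
g=c['color'][150:290,260:380].astype(int)
m=(g[:,:,0]-g[:,:,2]>60)
ys,xs=np.nonzero(m);print('amber px',xs.min()+260,xs.max()+260,ys.min()+150,ys.max()+150)
m2=(g.min(2)>150)&(np.abs(np.arange(120)-63)<12)[None];ys,xs=np.nonzero(m2);print('white',xs.min()+260,xs.max()+260,ys.min()+150,ys.max()+150)
for p in [(322,172),(324,258),(324,274)]:
    print(p,world(c,[p],.056).round(4), world(c,[p]).round(4))
w=world(c,[(322,172),(324,258)],.056);print(np.degrees(np.arctan2(*(w[1]-w[0])[[1,0]])),np.linalg.norm(w[1]-w[0]))
q=world(c,[(288,151),(354,149),(356,278),(295,280)],.024);print(q.round(4),q.mean(0),np.degrees(np.arctan2(*(q[3]-q[0])[[1,0]])),np.degrees(np.arctan2(*(q[2]-q[1])[[1,0]])))
```

```text
amber px 318 329 170 257
white 322 334 258 289
(322, 172) [[0.4697 0.2444 0.056 ]] [[0.4721 0.2474 0.0277]]
(324, 258) [[0.5089 0.2984 0.056 ]] [[0.5091 0.2987 0.0548]]
(324, 274) [[0.517  0.3091 0.056 ]] [[0.5192 0.312  0.0472]]
54.02988979445549 0.06672523682515553
[[0.4839 0.2181 0.024 ]
 [0.441  0.2487 0.024 ]
 [0.5049 0.3399 0.024 ]
 [0.5489 0.3088 0.024 ]] [0.49466401 0.27887541 0.024     ] 54.37308915535557 55.00269473205969
```

View pics/w1c.png

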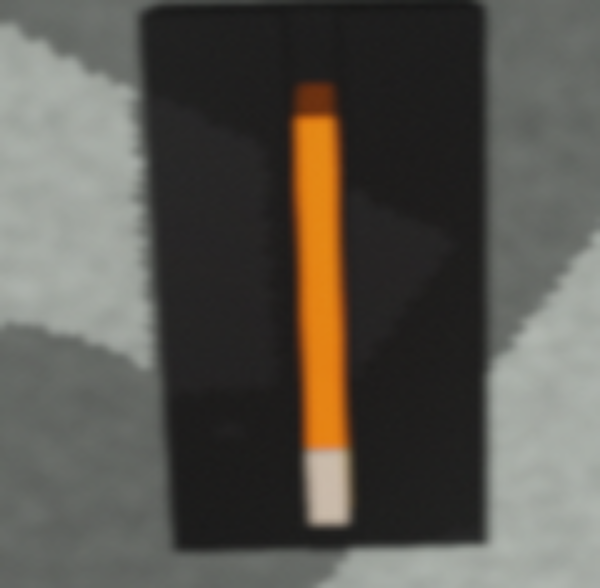

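Run:
```python
from h import *
p0,R0=tool();print(p0)
for z in (.12,.03): print(row([.4915,.2741,z],down(144.3),p0,R0).round(4))
```

```text
[0.49207369 0.2757038  0.20138647]
[-5.0000e-04 -1.6000e-03  8.1400e-02  1.6000e-03  9.9000e-03 -1.5716e+00]
[-5.0000e-04 -1.6000e-03  1.7140e-01  1.6000e-03  9.9000e-03 -1.5716e+00]
```

{"fn": "apply_moves", "kwargs": {"targets": [[[0,-0.0015,0.05,0,0,-1.5],[0,-0.0015,0.1,0,0,-1.5],[0,-0.0015,0.13,0,0,-1.5],[0,-0.0015,0.13,0,0,-1.5],[0,-0.0015,0.13,0,0,-1.5]]]}}

```text
time: 5.32
eef_pos: [0.4917, 0.275, 0.0728]
tool_rot: [0.001, 0.307, 0.952, 0.001]
wrist_force: [0.5, -0.1, -0.0]
width: 1.001
```

Run:
```python
from h import *
p0,R0=tool();print(p0, observe()['wrist_force'])
print(row([.4915,.2741,.03],down(144.3),p0,R0).round(4))
c=cam('wrist');save(c,'w2.png')
for x in (-40,22,40): print(x, proj(c,[.509+(x-22)/1000*.583,.2985+(x-22)/1000*.812,.056]).round())
```

```text
[0.4917023  0.27496473 0.07284716] [ 0.5128928  -0.0836992  -0.01190995]
[-0.0003 -0.0009  0.0428  0.0818  0.049   0.0008]
-40 [[324. 228.]]
22 [[324. 355.]]
40 [[324. 386.]]
```

View pics/w2.png

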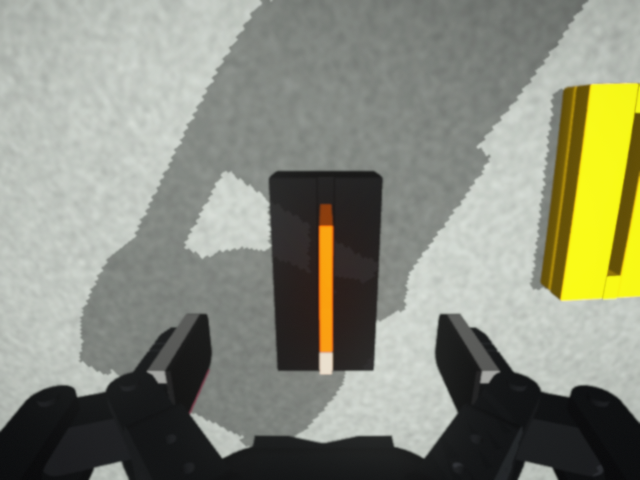

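The wrist crop matches: the amber/white boundary is at row 352 (predicted 355) and the clear end at 226 (predicted 228). I'll descend and grip.

{"fn": "apply_moves", "kwargs": {"targets": [[[0,-0.001,0.02,0,0,0],[0,-0.001,0.034,0,0,0],[0,-0.001,0.043,0,0,0],[0,-0.001,0.043,0,0,0],[0,-0.001,0.043,0,0,0]]]}}

```text
time: 6.0
eef_pos: [0.4904, 0.2746, 0.0289]
tool_rot: [0.0, 0.306, 0.952, 0.0]
wrist_force: [-0.1, -0.0, 0.1]
width: 1.0
```

{"fn": "apply_moves", "kwargs": {"targets": [[[0,0,0,0,0,0],[0,0,0,0,0,0],[0,0,0,0,0,0],[0,0,0,0,0,0],[0,0,0,0,0,0],[0,0,0,0,0,0],[0,0,0,0,0,0],[0,0,0,0,0,0]]], "grip": 255, "force": 50}}

```text
time: 7.0
eef_pos: [0.4902, 0.2744, 0.0284]
tool_rot: [0.0, 0.306, 0.952, 0.0]
wrist_force: [-0.4, -0.2, 2.8]
width: 0.064
```

Run:
```python
from h import *
p0,R0=tool();print(p0, observe()['wrist_force'], observe()['width'])
c=cam('wrist');save(c,'w3.png')
```

```text
[0.4902249  0.27443494 0.02844841] [-0.39064828 -0.18368754  2.76922239] 0.06386891125155826
```

View pics/w3.png

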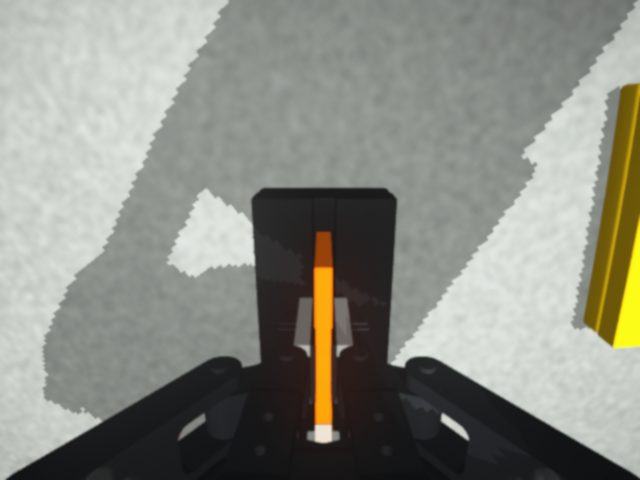

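The fingers hold the clear part: the pads are at rows 297–350 and the white end is at row 432, below them. The opening is about 5.5 mm. I'll lift straight up.

{"fn": "apply_moves", "kwargs": {"targets": [[[0,0,-0.015,0,0,0],[0,0,-0.035,0,0,0],[0,0,-0.06,0,0,0],[0,0,-0.1,0,0,0],[0,0,-0.15,0,0,0],[0,0,-0.2,0,0,0],[0,0,-0.2,0,0,0],[0,0,-0.2,0,0,0]]]}}

```text
time: 8.05
eef_pos: [0.4898, 0.2743, 0.2281]
tool_rot: [-0.0, 0.306, 0.952, -0.0]
wrist_force: [0.3, -0.6, -0.1]
width: 0.061
```

Run:
```python
from h import *
s=observe();print(s['time'],s['eef_pos'],s['joint_pos'],s['width'],s['wrist_force'])
a=[]
for n in ('wrist','scene','top'):
    c=cam(n);save(c,n+'4.png')
    if n=='scene':
        u,v=proj(c,s['eef_pos'])[0].astype(int); k=c['color'][max(v-45,0):v+45,max(u-60,0):u+60,::-1]; cv2.imwrite('pics/s4c.png',cv2.resize(k,None,fx=6,fy=6))
```

```text
8.05 [0.48983099 0.27429028 0.22814792] [ 3.73158400e-01  1.23420970e-01  1.47429213e+00  1.29749308e-04
  1.54423907e+00 -2.14686755e+00] 0.06058139075830172 [ 0.2644361  -0.5862464  -0.12601984]
```

View pics/s4c.png

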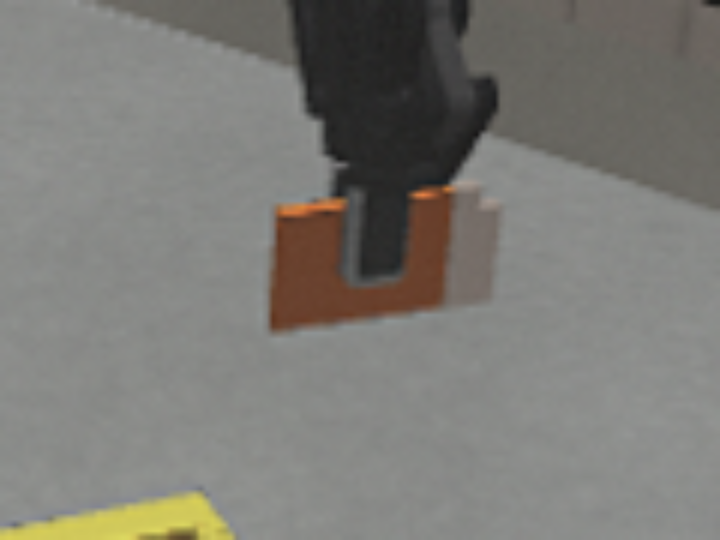

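View pics/wrist4.png

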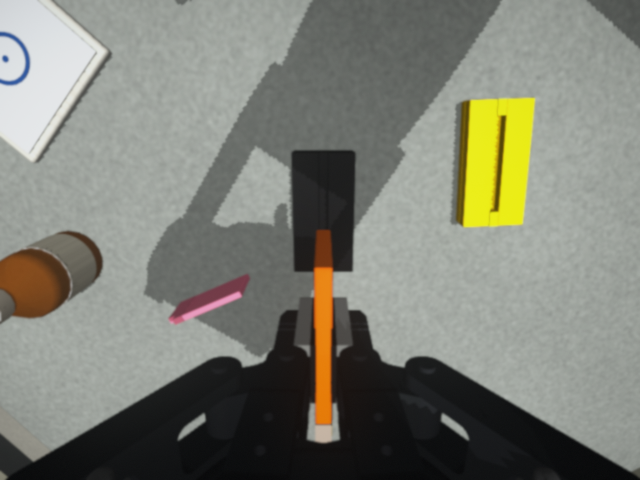

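The lift worked. The face towards the scene camera shows plain white at the notched end, so the label is on the far face as expected. Next I'll plan the yaw and tilt.

```bash
cat >> h.py <<'E'
LT=np.array([.003,.0395,-.0056]); RING=np.array([.638,.0075,.0125])
def final(psi,tilt,h=.10):
    a=np.radians(tilt);R=down(psi)*Ro.from_euler('y',-tilt,degrees=True)
    return RING+[0,0,h]-R.apply(LT),R
E
python3 - <<'E'
from h import *
p0,R0=tool()
p,R=final(-45,50);print(p,'y up',R.apply([1,0,0]),'tool z',R.apply([0,0,1]))
q=p+[0,0,.13]
for i in range(3,19,3):
    f=i/18; print(i,row(p0+(q-p0)*f,down(144.3-189.3*f),p0,R0).round(3).tolist())
E
```

```text
[0.66153378 0.03982766 0.11119852] y up [ 0.45451948 -0.45451948 -0.76604444] tool z [-0.54167522  0.54167522 -0.64278761]
3 [-0.046, -0.015, -0.002, -0.111, -0.041, 31.639]
6 [-0.092, -0.03, -0.005, -0.123, -0.01, 63.189]
9 [-0.138, -0.045, -0.007, -0.129, 0.026, 94.739]
12 [-0.184, -0.06, -0.009, -0.129, 0.066, 126.289]
15 [-0.23, -0.075, -0.012, -0.121, 0.112, 157.839]
18 [-0.276, -0.091, -0.014, 0.091, -0.149, -170.611]
```

```bash
sed -i "s/'y',-tilt/'y',tilt/" h.py
python3 - <<'E'
from h import *
p0,R0=tool()
p,R=final(-45,50);print(p,'y up',R.apply([1,0,0]),'tool z',R.apply([0,0,1]))
q=p.copy();q[2]=.25
for i in range(3,19,3):
    f=i/18; print(i,row(p0+(q-p0)*f,down(144.3-189.3*f),p0,R0).round(3).tolist())
E
```

```text
[0.66760054 0.0337609  0.10660226] y up [ 0.45451948 -0.45451948  0.76604444] tool z [ 0.54167522 -0.54167522 -0.64278761]
3 [-0.047, -0.015, -0.004, -0.111, -0.041, 31.639]
6 [-0.095, -0.031, -0.008, -0.123, -0.01, 63.189]
9 [-0.142, -0.046, -0.012, -0.129, 0.026, 94.739]
12 [-0.19, -0.061, -0.015, -0.129, 0.066, 126.289]
15 [-0.237, -0.077, -0.019, -0.121, 0.112, 157.839]
18 [-0.285, -0.092, -0.023, 0.091, -0.149, -170.611]
```

{"fn": "apply_moves", "kwargs": {"targets": [[[-0.016,-0.005,-0.001,0,0,10],[-0.032,-0.01,-0.003,0,0,20],[-0.047,-0.015,-0.004,0,0,30],[-0.063,-0.02,-0.005,0,0,40],[-0.079,-0.025,-0.006,0,0,50],[-0.095,-0.031,-0.008,0,0,60],[-0.11,-0.036,-0.009,0,0,70],[-0.126,-0.041,-0.01,0,0,80],[-0.142,-0.046,-0.012,0,0,90],[-0.158,-0.051,-0.013,0,0,100],[-0.174,-0.056,-0.014,0,0,110],[-0.19,-0.061,-0.015,0,0,120],[-0.206,-0.066,-0.016,0,0,130],[-0.222,-0.071,-0.018,0,0,140],[-0.237,-0.077,-0.019,0,0,150],[-0.253,-0.082,-0.02,0,0,160],[-0.27,-0.087,-0.022,0,0,170],[-0.285,-0.092,-0.023,0,0,-180],[-0.285,-0.092,-0.023,0,0,-171],[-0.285,-0.092,-0.023,0,0,-171]]]}}

```text
time: 10.7
eef_pos: [0.6681, 0.0336, 0.2503]
tool_rot: [0.0, 0.925, -0.379, -0.001]
wrist_force: [0.1, 0.6, -0.3]
width: 0.064
```

Run:
```python
from h import *
s=observe();print(s['time'],s['eef_pos'],s['joint_pos'],s['width'],s['wrist_force'])
p0,R0=tool();p,R=final(-45,50);p[2]=.25
print(row(p,R,p0,R0).round(3))
c=cam('scene');save(c,'s5.png')
```

```text
10.7 [0.66813619 0.03355467 0.25025427] [-6.49615415e-02  3.45900701e-01  1.15838632e+00  1.75709729e-04
  1.63902435e+00  7.13128693e-01] 0.06441382468549749 [ 0.14194745  0.5615942  -0.31026394]
[-1.0000e-03  0.0000e+00  0.0000e+00 -1.3000e-01  5.0081e+01  4.1700e-01]
```

View pics/s5.png

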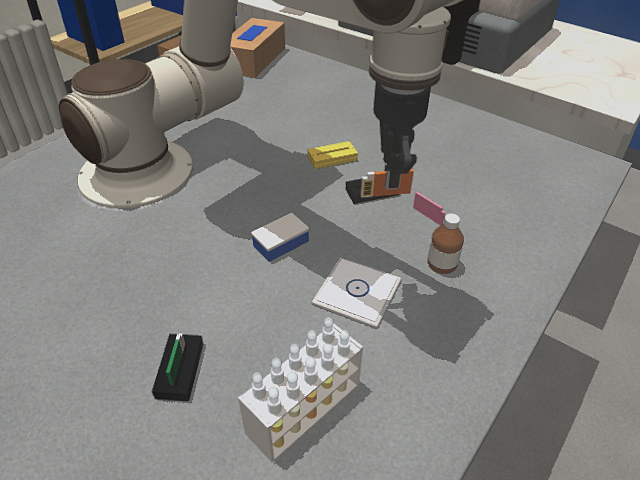

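The label now shows on the left part of the plate at (367,186), facing the camera side. Tilting it up while still high.

{"fn": "apply_moves", "kwargs": {"targets": [[[0,0,0,0,8,0],[0,0,0,0,16,0],[0,0,0,0,24,0],[0,0,0,0,32,0],[0,0,0,0,40,0],[0,0,0,0,46,0],[0,0,0,0,50,0],[0,0,0,0,50,0],[0,0,0,0,50,0],[0,0,0,0,50,0]]]}}

```text
time: 12.0
eef_pos: [0.6686, 0.0333, 0.2518]
tool_rot: [0.16, 0.839, -0.344, 0.391]
wrist_force: [1.0, 0.0, -0.4]
width: 0.064
```

Run:
```python
from h import *
s=observe();print(s['time'],s['eef_pos'],s['joint_pos'],s['width'],s['wrist_force'])
p0,R0=tool();p,R=final(-45,50)
print(row(p,R,p0,R0).round(4))
c=cam('scene');save(c,'s6.png')
print('label px pred',proj(c,p0+R0.apply(LT)))
```

```text
12.0 [0.66855742 0.03331038 0.25181071] [ 0.25298228  0.11757158  1.66863064 -0.87884019  1.02219822  1.38359765] 0.06361660204061514 [ 1.02205102  0.03052344 -0.36259716]
[-0.1118  0.0004  0.0926 -0.2957  0.0384  0.2345]
label px pred [[365.97834008 183.11027721]]
```

View pics/s6.png

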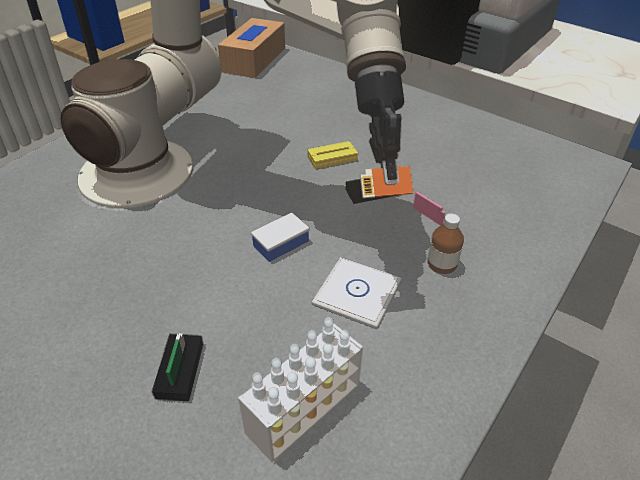

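The label is seen at (367,184), predicted (366,183). Lowering straight down.

{"fn": "apply_moves", "kwargs": {"targets": [[[-0.015,0,0.012,0,0,0],[-0.037,0,0.031,0,0,0],[-0.06,0,0.05,0,0,0],[-0.082,0,0.068,0,0,0],[-0.1,0,0.083,0,0,0],[-0.11,0,0.091,0,0,0],[-0.112,0,0.0925,0,0,0],[-0.112,0,0.0925,0,0,0],[-0.112,0,0.0925,0,0,0],[-0.112,0,0.0925,0,0,0],[-0.112,0,0.0925,0,0,0],[-0.112,0,0.0925,0,0,0]]]}}

```text
time: 13.55
eef_pos: [0.6675, 0.0345, 0.1062]
tool_rot: [0.16, 0.838, -0.344, 0.391]
wrist_force: [0.5, -0.3, -0.1]
width: 0.061
```

Run:
```python
from h import *
s=observe();print(s['time'],s['eef_pos'],s['joint_pos'],np.abs(s['dq']).max(),s['width'],s['wrist_force'])
p0,R0=tool();p,R=final(-45,50)
print(row(p,R,p0,R0).round(4));L=p0+R0.apply(LT);print('label',L,'tilt',np.degrees(np.arccos(R0.apply([1,0,0])[2])))
for n in('scene','top','wrist'):
    c=cam(n);save(c,n+'7.png');q=proj(c,L)[0];print(n,q,'ring',proj(c,RING))
    if n!='wrist':
        u,v=q.astype(int);cv2.imwrite('pics/%s7c.png'%n,cv2.resize(c['color'][v-50:v+70,u-80:u+80,::-1],None,fx=4.5,fy=4.5))
```

```text
13.55 [0.66748197 0.03445949 0.1061729 ] [ 0.25578438  0.27187228  1.8135473  -1.06248949  0.853676    1.69210072] 0.0012892008120373403 0.06063098239256953 [ 0.47260065 -0.27994244 -0.06988917]
[ 7.000e-04  4.000e-04  2.000e-04 -3.019e-01  1.000e-03  2.416e-01]
label [0.63805873 0.00799872 0.11206449] tilt 40.00096292783281
scene [360.26664156 249.77772179] ring [[356.88318764 288.3055881 ]]
top [323.67575089 200.22698405] ring [[323.38814182 211.30700352]]
wrist [330.31128766 408.13347639] ring [[197.71186425 330.37079432]]
```

View pics/scene7c.png

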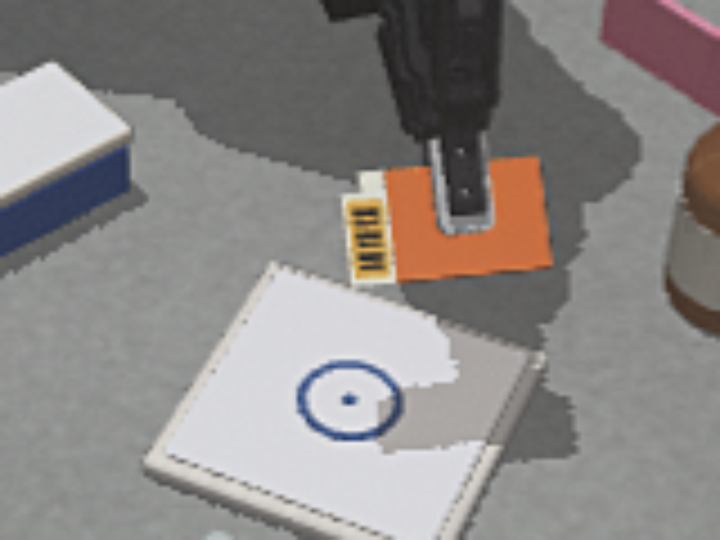

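View pics/top7c.png

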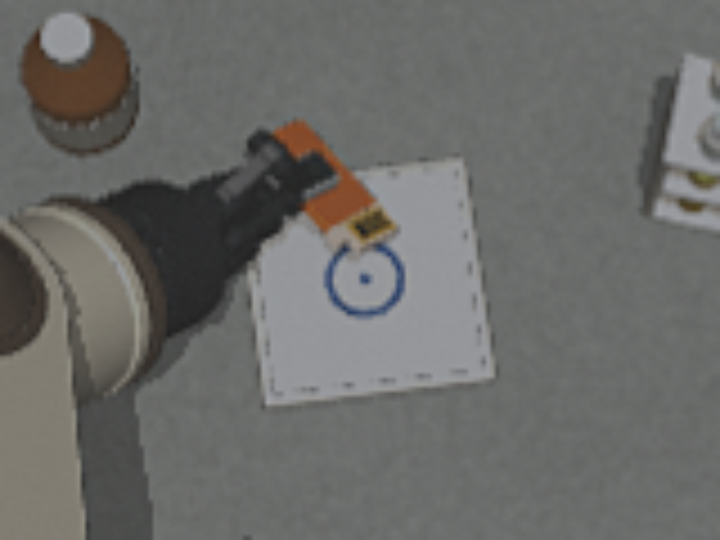

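View pics/scene7.png

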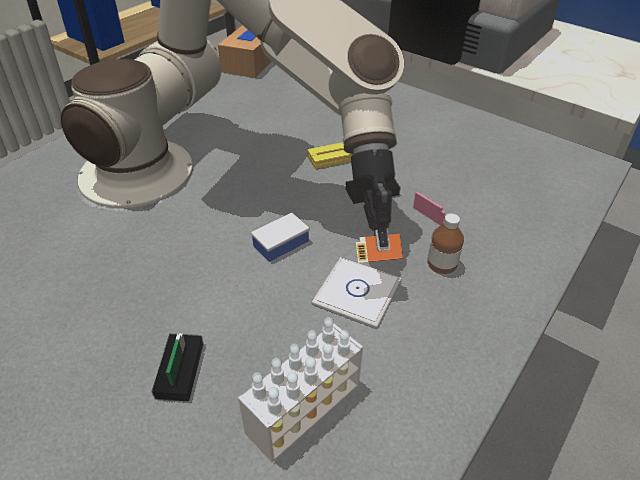

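The label is seen at scene (362,252) against a predicted (360,250), and at top (325,199) against (324,200). It faces up over the ring and is only a few millimetres off. The other objects look unmoved, so I'm handing in.

```bash
python3 -c "
from h import *
print(job.close_job());s=observe();print(s['time'],s['eef_pos'],s['width'])"
```

```text
the job is handed in; nothing more can be done
None
the job is handed in; nothing more can be done
```

I gripped the amber plate by its clear part at about x = -8 mm, lifted it out of the black stand and turned it label up. I handed it in at about 13.7 s, still holding the plate over the ring.

Last checks, taken just before handing in:
- **Label position:** worked out from the arm pose, it was within about 1 mm of straight above the ring and about 100 mm over the pad. It sloped 40°, inside the 45° limit. The scene and top pictures agreed with this to 1–3 pixels, which is a few millimetres up to about 1 cm.
- **Grip:** the opening was steady at about 5 mm, with the fingers on orange glass only. The frosted end looked untouched and the arm was still.
- **Bystanders:** by eye in the last scene picture, the green plate, bottle, tube rack and blue box looked to be where they started. I did not measure them.

No check failed. The system reported no verdict, and the state could not be read after the job was handed in.

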